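# Hang the dibber plumb and stand it in the tall clay pot

## Task

Pick the longer of the two T-handled dibbers off the potting bench by the ends of its cross bar, lift it clear, and ease your grip until it swings to hang straight down, then clamp it firmly again. Lower it point first into the tall narrow clay pot until the point rests on the bottom, and let go, so that it is left standing there. Keep both pots upright, and leave the low wide pot where it stands.

Things in the scene. Friction and masses are not known exactly. Their poses are not given: they have to be found in the camera images.
- dibber: The longer of two steel T-handled dibbers, 300 g (the other is only 106 mm long over all). Origin: middle of the wooden cross bar, 11 mm above the bench when lying, z up; x runs to the point, y along the bar. Bar 22 mm thick, with a 6.6 mm steel stud 8 mm out of each end: 56 mm over the studs, to be pinched along y. The shaft is 17 mm thick, tapered over the last 50 mm.
- dibber_tip (a point): The long dibber's point, on its x axis 155 mm from the bar's middle; the centre of mass is some 70 mm from the bar. Pinched on the studs at 70 N or more the dibber stays level when lifted; as the pinch eases it turns about the studs, point down; at 4 to 10 N it hangs within 10 degrees of vertical; under 2 N it slips out. The force falls about 1 N per 0.1 mm of opening.
- tall_pot: The tall narrow clay pot, loose, 0.8 kg, 100 mm high, 84 mm in diameter over its lip. Origin: centre of its underside, z up. Inside it is 64 mm wide at the mouth and narrows evenly to 44 mm at the bottom; its inner floor is 8 mm above the origin.
- low_pot: The low wide clay pot, loose, 55 mm high, 120 mm in diameter over its lip. Not to be used. Origin: centre of its underside, z up.

How it is judged:
By the outcome, as a careful person would: the job done as asked, in the order asked, and still so for the second after the job is handed in, with the robot touching nothing.
It also fails if it takes over 54 s, if anything falls off the work surface, if the arm or the gripper's body presses on something with over 40 N, if the wrist force passes 120 N, or if a joint passes its speed limit or range.

## Robot

A 6-joint arm with a two-finger parallel gripper is mounted at the origin on the work surface. World frame = base frame: x ahead of the robot, y to its left, z up, the work surface at z = 0. Lengths are in m, angles in rad, forces in N, time in s.
With the tool pointing down it reaches from about 0.35 to 0.875 m from the base axis. Payload 4.2 kg.
Tool frame: the origin (TCP) lies midway between the tips of the shut fingers; the grasp point (between the pads) lies 19 mm behind it; z points along the fingers, y is the line along which they close (so a half turn about z gives the same grasp; the last joint's range is limited). The gripper opens to 87 mm and grips with 3 to 60 N. Pads are 19 mm wide; open, the fingers measure 117 mm over their backs; the gripper's body (75 mm by 190 mm) begins 51 mm behind the grasp point.
Start: joints at [1.379, 0.385, 0.008, 0, -1.194, -0.259], TCP at [0.272, 0.563, 0.223] pointing down, gripper open.
Joint ranges: [-3.14, 3.14], [-1.21, 2.06], [-1.07, 1.41], [-3.16, 2.05], [-2.99, -0.16], [-3.1, 3.1]. Speed limits (rad/s): [2.79, 2.79, 3.14, 3.14, 3.14, 3.14].

## Interface

Orientations are given as a unit quaternion [x, y, z, w].
In Python, from station import * gives the robot as it stands. Calls block until the motion is done:
- move_ptp(position, orientation): joint-space move of the TCP to a pose.
- move_l(position, orientation=None, vel=0.15): straight line of the TCP; orientation=None keeps the orientation; vel is the mean speed in m/s.
- move_joints(angles): joint-space move.
- set_gripper(opening, effort=None): finger opening in m; effort is the grip in N (None keeps the last); returns when the fingers have stopped.
- pause(seconds).
- solve_ik(position, orientation): joint angles nearest the present ones, or None.
- observe(): the state.
- read_camera(name): name is "scene" or "top"; returns the picture (480x640x3 uint8, blue, green, red); there is no depth.
- calibration(name): a dict with "intrinsics" (3x3 intrinsics, pixels), "extrinsics" (4x4, takes a point from world to camera coordinates). Camera axes: x right, y down, z forward; pixel columns grow to the right and rows downward; lengths in m; the calibration is good to about 2 mm. A picture is of the moment at which its call begins. calibration takes no time and is no camera call.
A pose or a line that the arm cannot do raises PlanningError and nothing moves.
- job_done(): hands the job in; it is judged then, once.
Trained networks look in the newest picture that a camera, given by its name, has taken for a name from the list of things; names that differ only in an ending like _2 or _b are one class to them, and where a whole thing is asked for, a point or a joint stands for the part that bears it (a point fixed in the world has none). Each returns a list of dicts, best first, with "score" (0 to 1); they miss things now and then, are a little off and sometimes report something else, mostly with a low value. They report only what shows in the picture. A call takes as long as a camera call.
- search_frame(camera, label): "box" ([left, top, right, bottom] in pixels, round what is visible of it).
- trace(camera, label): "region" (480x640 bool, what is visible of it) and "box" ([left, top, right, bottom] in pixels, round what is visible of it).
The state is a dict: "time": time; "joint_pos": joint angles; "qvel": joint speeds; "effort": joint torques, N m; "tcp_pos": TCP position; "ee_rot": TCP orientation; "force": force on the tool from outside, world axes, zero at the start; "ft_torque": the same for the moment, N m; "grip_width": finger opening in m; "grasp_force": force on a finger pad.
Only numpy, scipy, OpenCV 4.12 (cv2) and the standard library are available. Lean on these libraries where they do the work, as an engineer would, in place of code of your own. Each camera call takes 0.05 s, during which the arm holds its last target. There are 200 camera calls.

## Working session

There is one attempt and no reset: what is moved stays moved. The work goes in short steps, each a Python script; the robot and the scene stay as the last script left them, time stands still between calls to the robot, and variables do not carry over. Pictures are saved under pics/ and viewed, at most 10 in all, crops included, and the job is handed in when it is done.

```bash
mkdir -p pics; ls
python3 - <<'E'
from station import *
import cv2,numpy as np
np.set_printoptions(precision=4,suppress=True)
for c in ("scene","top"):
    im=read_camera(c); cv2.imwrite(f"pics/{c}0.png",im); k=calibration(c); print(c,k["intrinsics"],k["extrinsics"])
    for l in ("dibber","tall_pot","low_pot"):
        for d in search_frame(c,l)[:3]: print(l,round(d["score"],2),np.round(d["box"],1))
s=observe(); print({k:np.round(v,3) for k,v in s.items()})
E
```

```text
pics
station.py
scene [[445.4027   0.     317.9555]
 [  0.     445.4027 229.7479]
 [  0.       0.       1.    ]] [[ 0.848   0.5301  0.0042 -0.4284]
 [ 0.407  -0.646  -0.6458 -0.1909]
 [-0.3396  0.5493 -0.7635  1.0416]
 [ 0.      0.      0.      1.    ]]
dibber 0.71 [184.1 322.6 250.5 414.7]
tall_pot 0.8 [322.5 101.7 363.1 153.8]
tall_pot 0.15 [372.7 151.2 429.1 205.4]
low_pot 0.32 [321.2 102.1 362.2 154.6]
top [[543.1052   0.     318.5219]
 [  0.     543.1052 236.4819]
 [  0.       0.       1.    ]] [[ 0.0861 -0.9963  0.0056 -0.0422]
 [-0.9748 -0.0854 -0.2061  0.5223]
 [ 0.2058  0.0123 -0.9785  0.866 ]
 [ 0.      0.      0.      1.    ]]
dibber 0.83 [462.8 216.7 514.3 304.1]
tall_pot 0.86 [128.8 265.3 184.7 317. ]
tall_pot 0.44 [170.8 160.2 243.1 230.8]
low_pot 0.83 [172.2 160.8 241.5 230.3]
{'time': np.float64(0.4), 'joint_pos': array([ 1.379,  0.385,  0.008, -0.   , -1.194, -0.259]), 'qvel': array([-0.002, -0.   ,  0.002, -0.001,  0.001,  0.   ]), 'effort': array([  0.001, -38.997,  18.733,   4.218,   0.014,  -0.   ]), 'tcp_pos': array([0.272, 0.562, 0.222]), 'ee_rot': array([ 0.975, -0.224, -0.   ,  0.   ]), 'force': array([0.257, 0.618, 0.143]), 'ft_torque': array([ 0.02 , -0.003, -0.01 ]), 'grasp_force': np.float64(0.0), 'grip_width': np.float64(0.087)}
```

View pics/scene0.png

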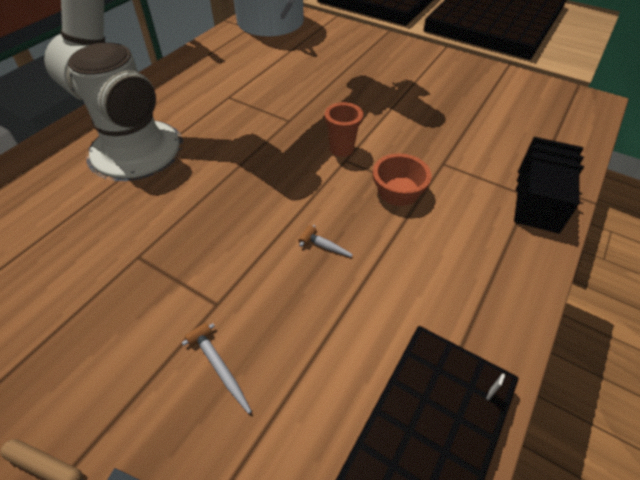

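View pics/top0.png

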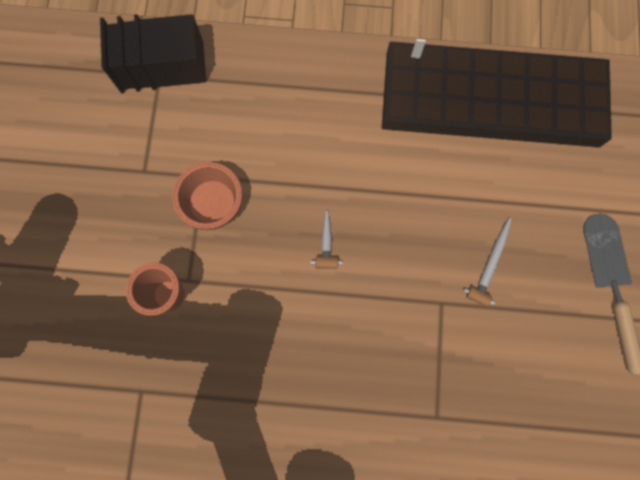

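The top view shows the long dibber with its bar near (480,295) and its point at (511,218). The tall pot is at (155,289), the low pot at (208,195) and the short dibber at (327,240). The scene view agrees: long dibber bar (199,337), point (250,413), tall pot (343,128). Next I fit silhouette models to the masks from both cameras.

```bash
cat > h.py <<'E'
from station import *
import cv2,numpy as np
from scipy.optimize import minimize
from scipy.spatial.transform import Rotation as R
np.set_printoptions(precision=4,suppress=True)
S=4
def proj(c,P):
    k=calibration(c); E=k["extrinsics"]; q=(E[:3,:3]@np.atleast_2d(P).T).T+E[:3,3]; q=q@k["intrinsics"].T
    return q[:,:2]/q[:,2:]
t=np.linspace(0,2*np.pi,24,endpoint=False)
def ring(o,ax,r):  # ring about axis ax (0..2), centre o
    P=np.zeros((24,3)); a,b=[i for i in range(3) if i!=ax]; P[:,a]=r*np.cos(t); P[:,b]=r*np.sin(t); return P+o
def dib(x,y,yaw):
    parts=[np.vstack([ring([0,-.02,0],1,.011),ring([0,.02,0],1,.011)]),np.vstack([ring([0,-.028,0],1,.0033),ring([0,.028,0],1,.0033)]),
      np.vstack([ring([0,0,0],0,.0085),ring([.105,0,0],0,.0085)]),np.vstack([ring([.105,0,0],0,.0085),ring([.155,0,0],0,.001)])]
    M=R.from_euler('z',yaw).as_matrix(); return [p@M.T+[x,y,.011] for p in parts]
def pot(x,y,rb,h=.1,rl=.042): return [np.vstack([ring([x,y,h],2,rl),ring([x,y,0],2,rb)])]
def mask(c,parts):
    m=np.zeros((480*S//2,640*S//2),np.uint8)
    for p in parts:
        h=cv2.convexHull(((proj(c,p)+.5)*S/2*16-8).astype(np.int32)); cv2.fillConvexPoly(m,h,1,shift=4)
    return m>0
def fit(model,x0,step,regs):
    up={c:cv2.resize(r.astype(np.float32),None,fx=S/2,fy=S/2,interpolation=cv2.INTER_LINEAR)>.5 for c,r in regs.items()}
    def cost(p):
        return sum(1-(mask(c,model(*p))&u).sum()/(mask(c,model(*p))|u).sum() for c,u in up.items())
    sim=np.vstack([x0]+[np.array(x0)+np.eye(len(x0))[i]*step[i] for i in range(len(x0))])
    r=minimize(cost,x0,method='Nelder-Mead',options=dict(initial_simplex=sim,xatol=1e-4,fatol=1e-4,maxiter=200)); return r.x,r.fun
def ray(c,uv,z):
    k=calibration(c);E=k["extrinsics"];d=E[:3,:3].T@np.linalg.inv(k["intrinsics"])@[*uv,1];o=-E[:3,:3].T@E[:3,3]
    return o+d*(z-o[2])/d[2]
E
python3 - <<'E'
from h import *
b=ray("top",(480,295),.011);tp=ray("top",(511,218),.011);p=ray("top",(154.5,289.5),.1);lp=ray("top",(208,195),.055)
print(b,tp,np.linalg.norm(b-tp),p,lp)
for c in("scene","top"): read_camera(c)
def regs(l,near):
    o={}
    for c in("scene","top"):
        for d in trace(c,l):
            B=d["box"];u=proj(c,near)[0]
            if B[0]-15<u[0]<B[2]+15 and B[1]-15<u[1]<B[3]+15: o[c]=d["region"];print(l,c,d["score"],np.round(B,1));break
    return o
for near,l,mod,x0,st in((b*.5+tp*.5,"dibber",dib,[b[0],b[1],np.arctan2(*(tp-b)[1::-1])],[.004,.004,.05]),(p,"tall_pot",pot,[p[0],p[1],.03],[.004,.004,.003])):
    r=regs(l,near)
    print(fit(mod,x0,st,r))
    for c in r: print(c,fit(mod,x0,st,{c:r[c]}))
E
```

```text
[ 0.454  -0.2851  0.011 ] [ 0.597  -0.3371  0.011 ] 0.15220281204174296 [0.4069 0.2526 0.1   ] [0.58   0.1989 0.055 ]
dibber scene 0.83 [185.4 321.2 252.5 413.8]
dibber top 0.58 [459.8 219.4 512.7 305.6]
(array([ 0.4519, -0.283 , -0.3486]), np.float64(0.21480463436536823))
scene (array([ 0.452 , -0.2836, -0.3521]), np.float64(0.08120989917506871))
top (array([ 0.4516, -0.2821, -0.3455]), np.float64(0.08322411533420704))
tall_pot scene 0.72 [322.  102.3 363.4 156.1]
tall_pot top 0.9 [127.8 265.4 182.  316. ]
(array([0.409 , 0.2554, 0.0245]), np.float64(0.08153446936932951))
scene (array([0.4097, 0.2547, 0.0243]), np.float64(0.04081311062086357))
top (array([0.4081, 0.2554, 0.0245]), np.float64(0.02993697478991597))
```

```bash
cat >> h.py <<'E'
def quat(ydir,tilt=0):  # tool down, closing along ydir; tilt about it
    y=np.array([*ydir,0.])/np.linalg.norm(ydir);z=np.array([0,0,-1.]);x=np.cross(y,z)
    return (R.from_rotvec(tilt*y)*R.from_matrix(np.c_[x,y,z])).as_quat()
def st(m=""):
    s=observe(); print(m,round(s["time"],2),s["tcp_pos"],"F",s["force"],"g",round(s["grasp_force"],2),"w",round(s["grip_width"],5),"j6",round(s["joint_pos"][5],2)); return s
E
python3 - <<'E'
from h import *
x,y,a=.4519,-.283,-.3486
yd=np.array([-np.sin(a),np.cos(a)])
c=[]
for s in(1,-1):
    q=quat(s*yd); j=solve_ik([x,y,.1],q); print(s,j)
    if j is not None: c.append((abs(j[5]),s))
q=quat(min(c)[1]*yd)
move_ptp([x,y,.1],q); st("above")
move_l([x,y,.02],q); move_l([x,y,.003],q,vel=.03); st("down")
set_gripper(.05,60); st("grip")
cv2.imwrite("pics/top1.png",cv2.resize(read_camera("top")[180:380,380:640],None,fx=3,fy=3));
E
```

```text
1 [-0.2551  0.3554 -0.3824  0.     -0.833  -1.6643]
-1 [-0.2551  0.3554 -0.3824  0.     -0.833   1.4773]
above 3.76 [ 0.4524 -0.2826  0.1001] F [-0.3922  1.0849 -0.6173] g 0.0 w 0.08703 j6 1.48
down 5.16 [ 0.4519 -0.283   0.0029] F [-0.0733  0.1832 -0.2707] g 0.0 w 0.08689 j6 1.48
grip 5.93 [ 0.4519 -0.283   0.003 ] F [-0.3374  0.0714  1.0052] g 60.0 w 0.0525 j6 1.48
```

View pics/top1.png

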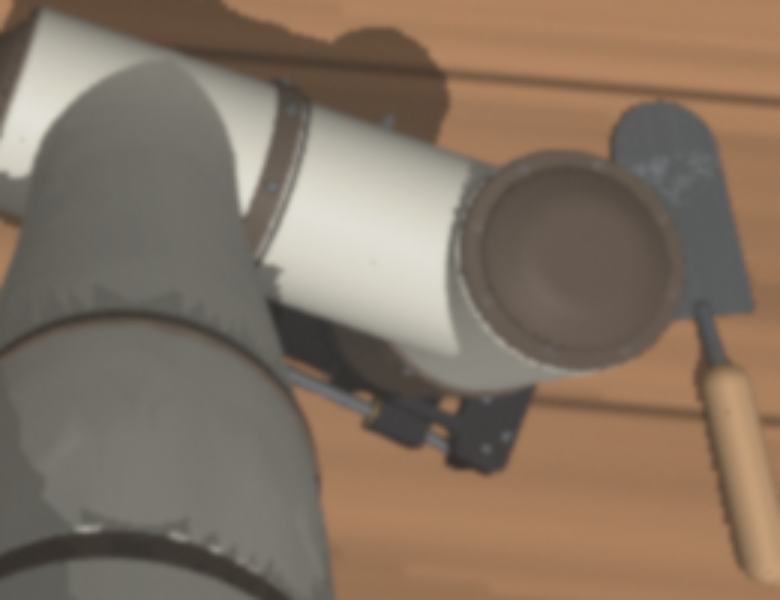

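The arm hides the dibber from the top camera (it covers x 380–600 of the full picture). The grip reads 60 N at 52.5 mm width, which fits the studs. I'll lift it now and check with the scene camera.

Run:
```python
from h import *
move_l([.4519,-.283,.26],vel=.12); st("lift")
cv2.imwrite("pics/sc1.png",read_camera("scene"))
d=search_frame("scene","dibber")
print([(round(e["score"],2),np.round(e["box"])) for e in d[:2]])
```

```text
lift 8.28 [ 0.4516 -0.2829  0.2593] F [ 0.1812  1.0988 -2.5068] g 60.0 w 0.05269 j6 1.48
[(0.61, array([137., 218., 224., 349.]))]
```

View pics/sc1.png

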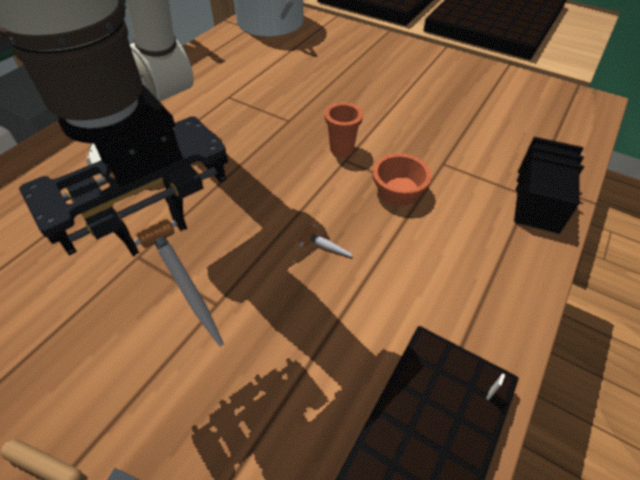

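The lift worked: the bar is between the fingertips at (155,233), with the point sticking out at (222,345) and clear of the bench. Next I ease the grip.

```bash
cat >> h.py <<'E'
def pitch(yaw,uv,dz=.008):
    """angle of point below level from scene tip pixel"""
    b=observe()["tcp_pos"]+[0,0,dz]; ps=np.radians(np.arange(-10,181,.5))
    T=np.array([b+.155*np.array([np.cos(p)*np.cos(yaw),np.cos(p)*np.sin(yaw),-np.sin(p)]) for p in ps])
    e=np.linalg.norm(proj("scene",T)-uv,axis=1); i=e.argmin(); return np.degrees(ps[i]),e[i],T[i]
def tip():  # lowest point of the dibber's mask in the scene picture
    read_camera("scene")
    for d in trace("scene","dibber"):
        if d["score"]>.3:
            v,u=np.nonzero(d["region"]); k=v>=v.max()-1; return np.array([u[k].mean(),v.max()]),d["score"],d["box"]
E
python3 - <<'E'
from h import *
a=-.3486
print(pitch(a,(222,345)))
for e in(40,20,12,8,6):
    set_gripper(.05,e); pause(.3); s=st(e); t=tip()
    if t: print(t, pitch(a,t[0]))
cv2.imwrite("pics/sc2.png",read_camera("scene"))
E
```

```text
(np.float64(30.5), np.float64(0.42806821527568134), array([ 0.5772, -0.3285,  0.1889]))
40 8.89 [ 0.452 -0.283  0.26 ] F [-0.9133 -0.4906 -2.2841] g 40.0 w 0.0534 j6 1.48
(array([212.6, 340. ]), 0.76, [137.7, 217.2, 215.9, 340.5]) (np.float64(50.0), np.float64(1.277176773641139), array([ 0.5457, -0.3171,  0.1493]))
20 9.51 [ 0.4523 -0.2831  0.2602] F [ 0.0625  0.1125 -1.9415] g 20.0 w 0.05469 j6 1.48
(array([194.6, 318. ]), 0.69, [134.4, 216.6, 197.7, 316.5]) (np.float64(76.0), np.float64(1.1599133170021314), array([ 0.4873, -0.2959,  0.1178]))
12 10.12 [ 0.4518 -0.283   0.2599] F [-0.0469 -0.0666 -2.1624] g 12.0 w 0.05509 j6 1.48
(array([187.7143, 307.    ]), 0.87, [135.7, 216.5, 187.9, 309.6]) (np.float64(85.0), np.float64(0.37336004097853676), array([ 0.4646, -0.2876,  0.1136]))
8 10.74 [ 0.452 -0.283  0.26 ] F [-0.3221  0.0547 -3.5202] g 8.0 w 0.05575 j6 1.48
(array([189.7143, 310.    ]), 0.9, [136.6, 217.1, 193.5, 313.6]) (np.float64(82.5), np.float64(0.44720291782865074), array([ 0.4709, -0.2899,  0.1143]))
6 11.36 [ 0.4519 -0.283   0.26  ] F [-0.5464  0.2075 -2.5552] g 6.0 w 0.05582 j6 1.48
(array([188.5, 308. ]), 0.86, [135.3, 217.3, 191.6, 308.0]) (np.float64(84.0), np.float64(0.3896824384787305), array([ 0.4671, -0.2885,  0.1138]))
```

View pics/sc2.png

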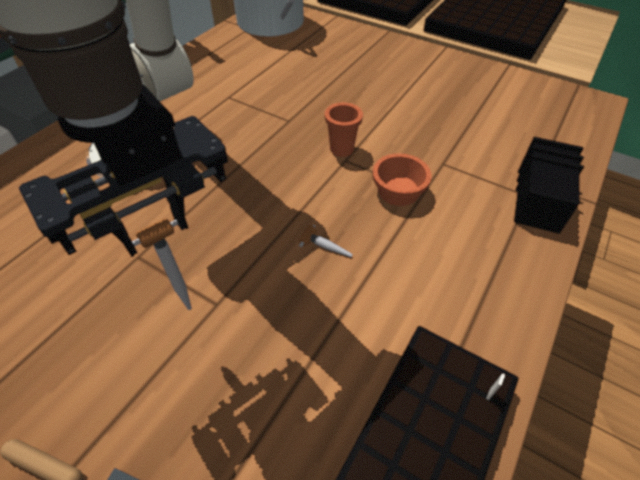

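The dibber now hangs at (155,235)→(189,308), within about 6° of vertical. I'll ease to 5 N, clamp again and carry it to a position above the pot.

Run:
```python
from h import *
a=-.3486
set_gripper(.05,5); pause(.4); st(5); t=tip(); print(t,pitch(a,t[0]))
set_gripper(.05,60); st("clamp"); t=tip(); print(t,pitch(a,t[0]))
move_l([.4519,-.283,.31],vel=.12)
d=np.arctan2(.2554,.409)-np.arctan2(-.283,.4519)
q=(R.from_euler('z',d)*R.from_quat(observe()["ee_rot"])).as_quat()
print(solve_ik([.409,.2554,.31],q))
move_ptp([.409,.2554,.31],q); pause(.2); st("over"); t=tip(); print(a+d,t,pitch(a+d,t[0]))
print(proj("scene",observe()["tcp_pos"]+[0,0,.008]))
im=read_camera("scene");cv2.imwrite("pics/sc3.png",cv2.resize(im[0:200,230:490],None,fx=3,fy=3))
```

```text
5 12.12 [ 0.4519 -0.283   0.26  ] F [ 0.0541  0.6098 -3.1597] g 5.0 w 0.05581 j6 1.48
(array([186.7143, 306.    ]), 0.73, [135.5, 218.5, 191.7, 307.4]) (np.float64(86.0), np.float64(0.615537063094071), array([ 0.4621, -0.2867,  0.1134]))
clamp 12.51 [ 0.4519 -0.283   0.26  ] F [-0.2692  0.0043 -2.491 ] g 60.0 w 0.05263 j6 1.48
(array([187.5, 308. ]), 0.58, [136.0, 216.3, 192.9, 310.4]) (np.float64(84.5), np.float64(1.1033414202861553), array([ 0.4659, -0.2881,  0.1137]))
[ 0.8955  0.0838 -0.1725 -0.0008 -1.3152  1.4445]
over 15.32 [0.4093 0.2549 0.31  ] F [ 0.0372  0.5194 -2.5123] g 60.0 w 0.05235 j6 1.44
0.7690975357447047 (array([350.3333,  84.    ]), 0.58, [345.7, 0.5, 357.1, 87.1]) (np.float64(85.0), np.float64(2.016143866938131), array([0.419 , 0.2644, 0.1636]))
[[348.6576  10.1061]]
```

View pics/sc3.png

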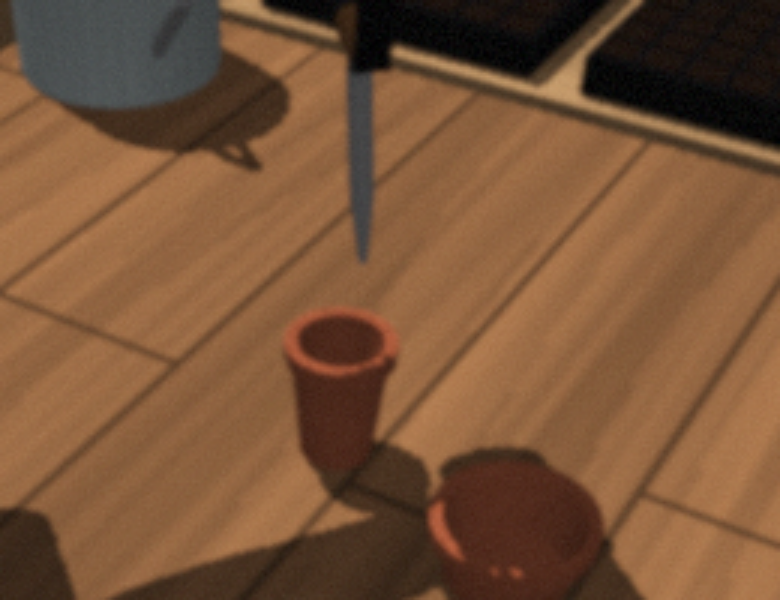

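The dibber hangs above the pot: point at about (351,87.7) in the full picture, pot mouth centre at about (344,114). It leans about 5° with the point toward yaw 0.77. I'll offset for that so the point lands near the pot's middle, slightly on the near side, then lower it while watching the force.

Run:
```python
from h import *
yaw=.7691; d=np.array([np.cos(yaw),np.sin(yaw)])
p,e,T=pitch(yaw,(351,87.7)); off=(T-observe()["tcp_pos"])[:2]@d; print(p,e,off)
off=min(max(off,.008),.018)
P=np.array([.409,.2554])-(off+.008)*d
move_l([*P,.31],vel=.08); move_l([*P,.20],vel=.12); st("in")
b=st("b")["force"]
move_l([*P,.163],vel=.06); s=st("near")
z=.163
while z>.143 and abs(s["force"][2]-b[2])<4 and np.hypot(*(s["force"]-b)[:2])<5:
    z-=.0015; move_l([*P,z],vel=.03); s=observe()
st("end"); print(z)
im=read_camera("scene");cv2.imwrite("pics/sc4.png",cv2.resize(im[0:200,230:490],None,fx=3,fy=3))
```

```text
85.0 1.7680992255039123 0.013509140125887026
in 16.96 [0.3941 0.2409 0.2007] F [ 0.4325 -0.5341 -2.3129] g 60.0 w 0.05273 j6 1.44
b 16.96 [0.3941 0.2409 0.2007] F [ 0.4325 -0.5341 -2.3129] g 60.0 w 0.05273 j6 1.44
near 17.73 [0.3938 0.2406 0.1631] F [-0.2277 -0.2596 -2.7284] g 60.0 w 0.05216 j6 1.44
end 19.23 [0.3943 0.2411 0.1551] F [-0.3632  0.3251  4.3389] g 60.0 w 0.05272 j6 1.44
0.154
```

View pics/sc4.png

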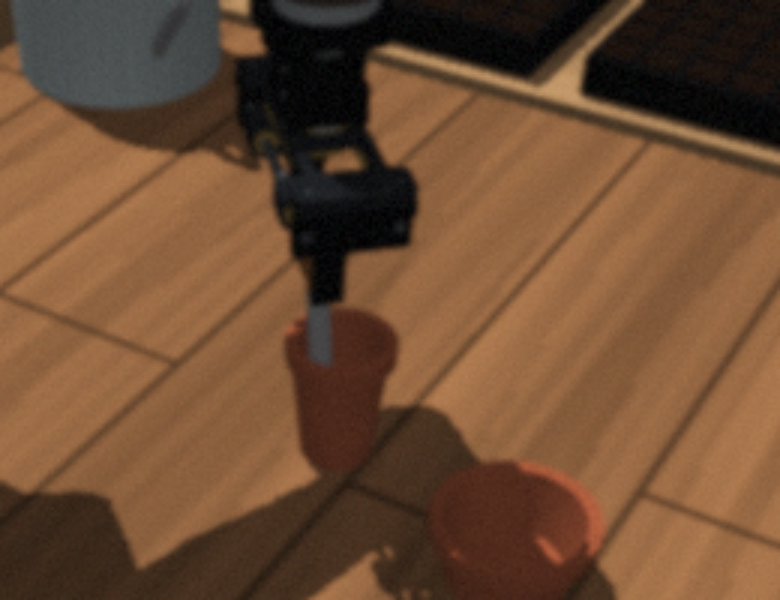

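The shaft is inside the pot mouth, entering at crop (320,355), and contact came at TCP z = 0.155, the height predicted for the floor. I'll release gently and back away upward.

Run:
```python
from h import *
set_gripper(.05,8); pause(.3); st("ease")
set_gripper(.06,8); pause(.3); set_gripper(.087); pause(.3); st("open")
p=observe()["tcp_pos"]
move_l([p[0],p[1],.34],vel=.08); move_ptp([.45,0,.35],observe()["ee_rot"]); pause(.5); s=st("away")
ims=[cv2.resize(read_camera("scene")[60:230,270:470],(400,340)),cv2.resize(read_camera("top")[140:340,90:290],(400,340))]
cv2.imwrite("pics/end.png",np.hstack(ims))
for c in("scene","top"):
    for l in("dibber","tall_pot","low_pot"):
        print(c,l,[(round(e["score"],2),np.round(e["box"])) for e in search_frame(c,l)[:1]])
```

```text
ease 19.79 [0.3942 0.2408 0.1548] F [-0.5578 -0.0413  5.6612] g 8.0 w 0.05545 j6 1.44
open 21.56 [0.3936 0.2404 0.154 ] F [ 0.0345 -0.0348  0.2504] g 0.0 w 0.08691 j6 1.44
away 25.51 [0.45   0.0003 0.35  ] F [ 0.0445 -1.3088 -0.0227] g 0.0 w 0.08701 j6 1.98
scene dibber [(0.85, array([325.,  77., 338., 121.]))]
scene tall_pot [(0.85, array([321., 100., 362., 156.]))]
scene low_pot [(0.66, array([370., 154., 430., 206.]))]
top dibber [(0.8, array([138., 288., 174., 314.]))]
top tall_pot [(0.77, array([130., 270., 183., 314.]))]
top low_pot []
```

View pics/end.png

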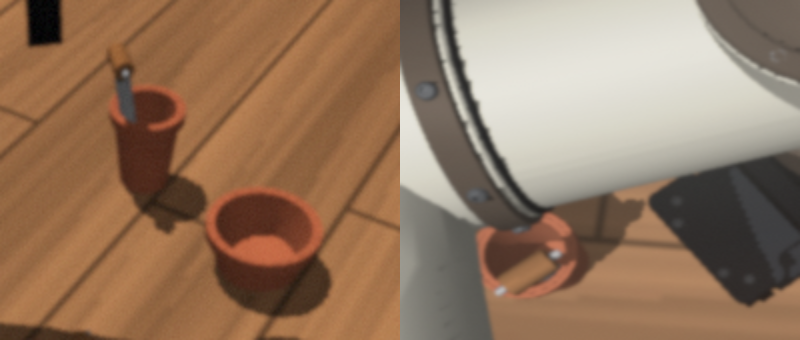

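The dibber stands in the tall pot, leaning on its rim, with the bar at about (330,90) in the scene picture. Both pots are upright and have not moved, and the gripper is clear.

```bash
python3 -c "
from station import *
print(job_done())"
```

```text
the job is handed in; nothing more can be done
None
```

The long dibber was picked up by its studs, swung to hang within about 5° of vertical, clamped again, and left standing point-down in the tall pot, leaning on its rim; both pots are upright and where they stood, and the job was handed in at about 26 s.

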